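# Set the bell timer for the vial heater

## Robot

A 6-joint arm with a two-finger parallel gripper is mounted at the origin on the work surface. World frame = base frame: x ahead of the robot, y to its left, z up, the work surface at z = 0. Lengths are in mm, angles in rad, forces in N, time in s.
With the tool pointing down it reaches from about 350 to 775 mm from the base axis. Payload 7.3 kg.
Tool frame: the origin (TCP) lies at the very end of the fingers, on their centre line; the grasp point (between the pads) lies 19 mm behind it; z points along the fingers, y is the line along which they close (so a half turn about z gives the same grasp; the last joint's range is limited). The gripper opens to 92 mm and grips with 3 to 60 N. Pads are 19 mm wide; open, the fingers measure 130 mm over their backs; the gripper's body (75 mm by 190 mm) begins 47 mm behind the grasp point.
Start: joints at [1.171, 0.342, 1.524, -0, 1.275, -0.146], TCP at [131.803, 508.205, 226.741] pointing down, gripper open.
Joint ranges: [-2.53, 2.53], [-0.77, 2.02], [0.04, 2.7], [-1, 4.14], [0.28, 2.66], [-3.11, 3.11]. Speed limits (rad/s): [2.57, 2.57, 3.14, 3.14, 3.14, 3.14].

## Interface

Orientations are given as [roll, pitch, yaw] about the fixed x, y, z axes, in that order (R = Rz(yaw) Ry(pitch) Rx(roll)).
In Python, from plant import bot gives the robot as it stands.
- The arm moves only by the tool jog_arm, never from a script. Its argument "targets" is a list of rows, each an object with "xyz": the shift along the tool's x, y, z as a fraction of full scale, a list of three; "spin": the turn about the tool's z as a fraction of full scale. In form: [{"xyz": [x, y, z], "spin": spin}, ...]. A call has exactly 10 rows; each row shifts and turns the commanded pose from where the row before left it, along the tool's axes as they then stand; what a row does not reach is not made up. Full scale, the value 1, is 80 mm for a shift and 0.1 rad for a turn. A row lasts 1/8 s, in which the tool goes at most 62.5 mm and 10.7 degrees, less where a joint would pass 70% of its speed; a pose out of reach is approached as far as the arm can. A call with a number of a shift or a turn outside -1 to 1 is refused whole. A call with a gripper value outside its range is refused whole. "gripper" is the opening in per cent of the stroke, from 0 (shut) to 100 (fully open), set as the call begins (left out, the last holds). The fingers move at their own pace and stop on an object; the grip force is fixed at half the most. Time passes only in rows, so rows that do not move let the fingers close, or fill a call up. It gives the time, the measured TCP pose, the force, the opening and the grip force at its end, in the units of the state.
- bot.get_obs(): the state, without advancing time (a new reading comes with each control period).
- bot.capture(name): name is "scene" or "top" or "wrist"; returns the picture (384x512x3 uint8, blue, green, red); there is no depth.
- bot.get_calibration(name): a dict with "vfov" (degrees; the focal length in pixels is half the picture's height over the tangent of half this angle, whatever the lens; pixels are square), "cx", "cy" (the principal point, pixels), "k1" (the pictures are not rectified: a ray, as slopes to the right and down, at radius r is drawn at 1 + k1 r^2 times it, then the intrinsics apply), "eye" and "rotation" of the camera in the world. Camera axes: x right, y down, z forward; pixel columns grow to the right and rows downward; lengths in mm; the calibration is good to about 2 mm. A picture is of the moment at which its call begins: read the wrist's pose just before it. get_calibration takes no time and is no camera call; for the wrist camera it gives the pose at the moment of the call.
- bot.close_job(): hands the job in; it is judged then, once.
The state is a dict: "time": time; "joint_positions": joint angles; "dq": joint speeds; "tau": joint torques, N m; "tool_pos": TCP position; "tcp_rot": TCP orientation; "contact_force": force on the tool from outside, world axes, zero at the start; "moment": the same for the moment, N m; "grip_width": finger opening in mm; "finger_force": force on a finger pad.
Only numpy, scipy, OpenCV 4.12 (cv2) and the standard library are available. Lean on these libraries where they do the work, as an engineer would, in place of code of your own. Each camera call takes 0.05 s, during which the arm holds its last target. There are 200 camera calls.

## Task

Set the wind-up bell timer on the lab bench to 25 minutes: twist its knob clockwise past the 30-minute top mark, then turn it back down to the 25-minute mark and let go. The timer is light and its hard feet slide easily, so lean on it gently while you twist, just firmly enough that its case does not skid or spin round on the bench, and leave it standing where it is. Leave the vial rack, the beaker and the jar alone.

Things in the scene. Friction and masses are not known exactly. Their poses are not given: they have to be found in the camera images.
- dial (a joint): Turn of the knob in its case, rad: 0 with the pointer at the zero mark, growing clockwise seen from above, 0.1571 (9 degrees) per minute: 25 min is 3.927, the 30 min top mark 4.712; hard stop at 5.027. Drag 0.10 N m plus a mainspring's 0.006 N m per rad (against winding up, helping back); it stays where it is left. Starts at about 13 to 19 min.
- knob_axis (a point): On the timer's vertical axis, 50 mm above the bench. Around it a round fluted grey knob 44 mm wide, 35 to 63 mm above the bench, and under it, turning with it, a skirt disc 60 mm wide (31 to 35 mm) with a pointer and black line. Pushed onto a splined shaft, the knob may sit 0 to 4 mm higher (not measured); about 2 N slides it down home, then the push reaches the feet.
- zero_mark (a point): Point on the upper outer edge of the timer's case at the zero mark, 46 mm from the axis and 30 mm above the bench; a small raised wedge on the case's side marks it. Its -x axis points out from the axis to the zero mark.
- timer: Loose round timer, about 0.4 kg: white case 92 mm wide, top face at 30 mm, four hard feet 37 mm from the axis. Black minute marks run clockwise from the zero mark, every fifth one long: the seventh long one is 30 min, the sixth 25. Origin on the axis at bench height. Friction on the bench about 0.3: winding takes 10 to 15 N on the feet in all (weight included) or it spins; over 30 N is too hard.
- rack_mid (a point): Centre of a white vial rack, 66 x 96 x 41 mm, half-way up, loose.
- beaker_mid (a point): Centre of a glass beaker 68 mm wide and 85 mm high, half-way up, loose.
- jar_mid (a point): Centre of an amber jar 54 mm wide and 90 mm high, half-way up, loose.

How it is judged:
By the outcome, as a careful person would: the job done as asked, in the order asked, and still so for the second after the job is handed in, with the robot touching nothing.
It also fails if it takes over 67 s, if anything falls off the work surface, if the arm or the gripper's body presses on something with over 40 N, if the wrist force passes 120 N, or if a joint passes its speed limit or range.

## Working session

There is one attempt and no reset: what is moved stays moved. The work goes in short steps, Python scripts to look and compute and a tool call to move; the robot and the scene stay as the last step left them, time stands still between calls to the robot, and variables do not carry over. Pictures are saved under pics/ and viewed, at most 10 in all, crops included, and the job is handed in when it is done.

Besides the shell and the picture viewer there is one more tool, called after "Call:" in YAML: its name, and indented under it one key for each argument. jog_arm: Moves the arm, as the interface text tells. Shift numbers are shares of 80 mm and turn numbers shares of 0.1 rad, none past 1 either way. Its arguments: {"type":"object","properties":{"targets":{"type":"array","items":{"type":"object","properties":{"xyz":{"type":"array","items":{"type":"number"}},"spin":{"type":"number"}}}},"gripper":{"type":"number"}},"required":["targets"]}

```bash
mkdir -p pics; cat > h.py <<'E'
import numpy as np,cv2
from plant import bot
def K(c,sh=(384,512)):
    f=sh[0]/2/np.tan(np.radians(c['vfov'])/2); return np.array([[f,0,c['cx']],[0,f,c['cy']],[0,0,1.]])
def onplane(c,uv,z):
    p=cv2.undistortPoints(np.array(uv,float).reshape(-1,1,2),K(c),np.array([c['k1'],0,0,0.])).reshape(-1,2)
    R=np.array(c['rotation']);e=np.array(c['eye'])
    d=np.c_[p,np.ones(len(p))]@R.T
    return e+d*((z-e[2])/d[:,2])[:,None]
def proj(c,P):
    R=np.array(c['rotation']);e=np.array(c['eye'])
    q=(np.array(P,float).reshape(-1,3)-e)@R
    return cv2.projectPoints(q,np.zeros(3),np.zeros(3),K(c),np.array([c['k1'],0,0,0.]))[0].reshape(-1,2)
E
python3 - <<'E'
from h import *
o=bot.get_obs();print({k:np.round(v,3) for k,v in o.items()})
for n in('top','scene'):
    c=bot.get_calibration(n);print(n,c)
    cv2.imwrite(f'pics/{n}1.png',bot.capture(n))
a=cv2.imread('pics/top1.png');b=cv2.imread('pics/scene1.png')
cv2.imwrite('pics/both.png',np.vstack([a,b])[:, :])
E
```

```text
{'time': np.float64(0.0), 'joint_positions': array([ 1.171,  0.343,  1.525, -0.   ,  1.275, -0.146]), 'dq': array([-0.002,  0.   , -0.001, -0.001, -0.   ,  0.003]), 'tau': array([ 1.0000e-03, -4.3124e+01, -2.4422e+01,  7.2000e-02,  5.6000e-02,
       -0.0000e+00]), 'tool_pos': array([131.626, 507.793, 226.036]), 'tcp_rot': array([-3.14 , -0.   ,  2.888]), 'contact_force': array([ 0.367,  0.185, -0.069]), 'moment': array([0.001, 0.033, 0.016]), 'finger_force': np.float64(0.0), 'grip_width': np.float64(91.712)}
top {'vfov': 51.90116576806189, 'cx': 255.6737083086678, 'cy': 191.72921064401308, 'k1': -0.07790700984767289, 'eye': array([440.18806325,  -5.94955857, 796.83462782]), 'rotation': array([-2.92033787e+00, -2.02387862e-03, -1.51155360e+00])}
scene {'vfov': 45.61622385972935, 'cx': 248.71029223324732, 'cy': 190.99328166287265, 'k1': 0.046089727550386386, 'eye': array([1027.71784751, -279.53015346,  874.27321934]), 'rotation': array([-2.60036109, -0.00834679,  1.04629583])}
```

View pics/top1.png

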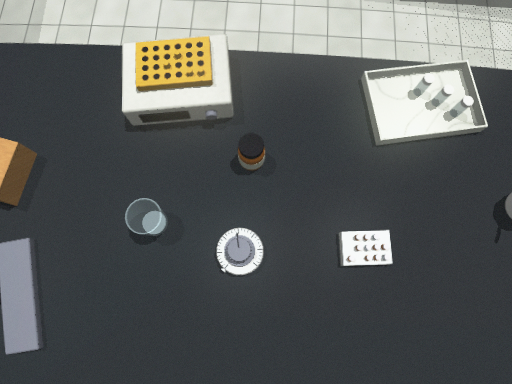

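The top view shows the timer at about (240,251), with the pointer up near (238,236) and the wedge near (223,270). The jar is at (252,152), the beaker at (146,218) and the rack at (366,248).

```bash
sed -i "s/R=np.array(c\['rotation'\])/R=Rot.from_euler('xyz',c['rotation']).as_matrix()/; 1a from scipy.spatial.transform import Rotation as Rot" h.py
python3 - <<'E'
from h import *
c=bot.get_calibration('top')
print(onplane(c,[[240,251]],30).round(1),onplane(c,[[240,249]],63).round(1),onplane(c,[[223,270]],30).round(1),onplane(c,[[238,236]],35).round(1))
print(onplane(c,[[252,152],[146,218],[366,248]],45).round())
w=bot.get_calibration('wrist');print(w);o=bot.get_obs();print(o['tool_pos'],Rot.from_euler('xyz',o['tcp_rot']).as_matrix().round(3))
R=Rot.from_euler('xyz',o['tcp_rot']).as_matrix()
print(R.T@(w['eye']-o['tool_pos']), (R.T@Rot.from_euler('xyz',w['rotation']).as_matrix()).round(3))
a=cv2.imread('pics/top1.png')
cv2.imwrite('pics/crop1.png',cv2.resize(a[215:290,200:280],None,fx=7.5,fy=7.5,interpolation=cv2.INTER_CUBIC))
E
```

```text
[[493.6  26.   30. ]] [[495.   24.8  63. ]] [[455.5  56.   30. ]] [[521.8  31.6  35. ]]
[[ 690.   15.   45.]
 [ 544.  211.   45.]
 [ 512. -214.   45.]]
{'vfov': 67.0085684708954, 'cx': 259.43018093841084, 'cy': 188.36685578641317, 'k1': -0.003373445873590747, 'eye': array([ 62.44022046, 527.03501107, 383.80195724]), 'rotation': array([2.86667739e+00, 2.68974761e-03, 1.31683866e+00])}
[131.63012893 507.85788437 226.11043753] [[-0.968  0.251 -0.001]
 [ 0.251  0.968 -0.001]
 [ 0.    -0.001 -1.   ]]
[  71.82433957    0.97465608 -157.67667964] [[-0.    -0.962 -0.272]
 [ 1.     0.    -0.001]
 [ 0.001 -0.272  0.962]]
```

View pics/crop1.png

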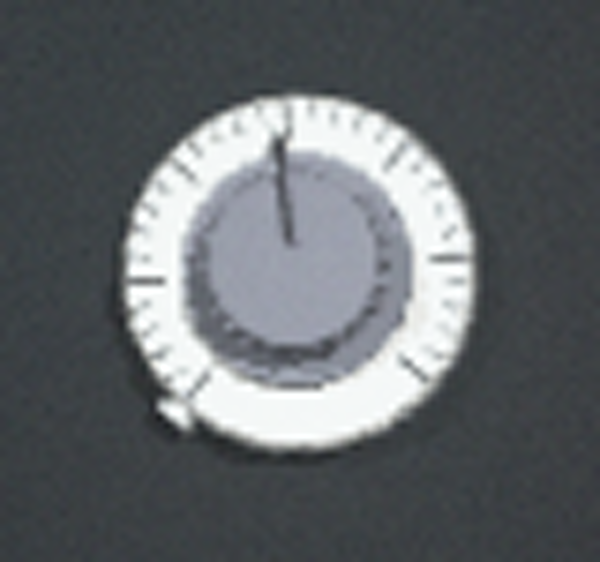

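Call:
jog_arm:
  targets:
    - {"xyz":[-0.295,-0.235,0.02],"spin":0}
    - {"xyz":[-0.295,-0.235,0.02],"spin":0}
    - {"xyz":[-0.295,-0.235,0.02],"spin":0}
    - {"xyz":[-0.295,-0.235,0.02],"spin":0}
    - {"xyz":[-0.295,-0.235,0.02],"spin":0}
    - {"xyz":[-0.295,-0.235,0.02],"spin":0}
    - {"xyz":[-0.295,-0.235,0.02],"spin":0}
    - {"xyz":[-0.295,-0.235,0.02],"spin":0}
    - {"xyz":[-0.295,-0.235,0.02],"spin":0}
    - {"xyz":[-0.295,-0.235,0.02],"spin":0}
  gripper: 100

```text
time: 1.35
tool_pos: [313.4, 266.0, 210.5]
tcp_rot: [-3.141, -0.0, 2.888]
contact_force: [0.8, -1.1, -0.1]
grip_width: 91.7
finger_force: 0.0
```

Call:
jog_arm:
  targets:
    - {"xyz":[-0.33,-0.26,0.1],"spin":0}
    - {"xyz":[-0.33,-0.26,0.1],"spin":0}
    - {"xyz":[-0.33,-0.26,0.1],"spin":0}
    - {"xyz":[-0.33,-0.26,0.1],"spin":0}
    - {"xyz":[-0.33,-0.26,0.1],"spin":0}
    - {"xyz":[-0.33,-0.26,0.1],"spin":0}
    - {"xyz":[-0.33,-0.26,0.1],"spin":0}
    - {"xyz":[-0.33,-0.26,0.1],"spin":0}
    - {"xyz":[-0.2,-0.17,0.06],"spin":0}
    - {"xyz":[-0.1,-0.08,0],"spin":0}

```text
time: 2.6
tool_pos: [493.9, 26.9, 141.4]
tcp_rot: [3.142, -0.001, 2.887]
contact_force: [-0.2, 1.0, 0.6]
grip_width: 91.7
finger_force: 0.0
```

```bash
python3 - <<'E'
from h import *
o=bot.get_obs();w=bot.get_calibration('wrist');im=bot.capture('wrist')
print(o['time'],o['tool_pos'],o['tcp_rot'],o['joint_positions'].round(3),o['contact_force'].round(2));cv2.imwrite('pics/w1.png',im)
import pickle;pickle.dump((o,w),open('w1.pkl','wb'))
E
```

```text
2.6 [493.9187516   26.88700583 141.41706383] [ 3.14157361e+00 -1.36811551e-03  2.88686464e+00] [-0.101  0.378  1.73   0.     1.036 -1.417] [-0.21  1.03  0.62]
```

View pics/w1.png

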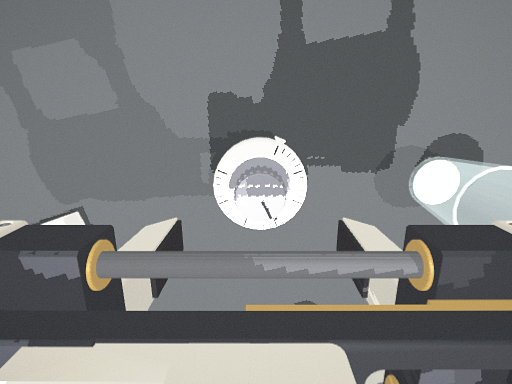

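The wrist view shows the timer at about (260,184), with the wedge at (281,141) and the pointer tip at (269,218). Next I fit the case silhouette in both views.

```bash
cat > fit.py <<'E'
from h import *
from scipy.optimize import minimize
t=np.linspace(0,2*np.pi,90)
def model(c,x,y,sh,s=4):
    P=[[x+46*np.cos(a),y+46*np.sin(a),z] for a in t for z in(30,4)]
    h=cv2.convexHull(proj(c,P).astype(np.float32))
    m=np.zeros(sh,np.uint8);cv2.fillPoly(m,[np.round(h*256).astype(np.int32)],255,cv2.LINE_AA,8);return m
def fit(c,im,x0):
    u=proj(c,[[*x0,30]])[0].astype(int)
    g=im.min(2).astype(np.uint8);m=((g>150)*255).astype(np.uint8)
    n,l,st,_=cv2.connectedComponentsWithStats(m)
    w=np.zeros_like(m);cv2.circle(w,tuple(map(int,u)),75,1,-1)
    b=max(range(1,n),key=lambda i:((l==i)&(w>0)).sum())
    cs,_=cv2.findContours((l==b).astype(np.uint8),cv2.RETR_EXTERNAL,cv2.CHAIN_APPROX_NONE)
    f=np.zeros_like(m);cv2.drawContours(f,cs,-1,255,-1)
    k=max(5,int(np.sqrt(st[b,4])/5)|1)
    f=cv2.morphologyEx(f,cv2.MORPH_OPEN,cv2.getStructuringElement(cv2.MORPH_ELLIPSE,(k,k)))
    cost=lambda p:np.abs(model(c,*p,f.shape).astype(float)-f).sum()/255
    r=minimize(cost,x0,method='Nelder-Mead',options=dict(initial_simplex=np.array(x0)+[[0,0],[6,0],[0,6]],xatol=.05))
    return r.x,r.fun,f.sum()/255
if __name__=='__main__':
    import pickle;o,w=pickle.load(open('w1.pkl','rb'))
    print('wrist',fit(w,cv2.imread('pics/w1.png'),[494,26]));c=bot.get_calibration('top')
    print('top',fit(c,cv2.imread('pics/top1.png'),[494,26]))
    p=onplane(w,[[281,141],[276,149],[269,218]],30);print(p)
E
python3 fit.py
```

```text
wrist (array([496.45268867,  27.48625931]), np.float64(425.8627450980392), np.float64(6850.0))
top (array([494.57789478,  27.84394689]), np.float64(193.27843137254902), np.float64(1694.0))
[[459.0123094   57.15030017  30.        ]
 [465.02046543  50.93978426  30.        ]
 [529.84125477  27.96394439  30.        ]]
```

```bash
python3 - <<'E'
import fit,pickle;from h import *
o,w=pickle.load(open('w1.pkl','rb'));im=cv2.imread('pics/w1.png')
s=open('fit.py').read()
for z in ('(30,4)','(30,)'):
  for th in (110,150,190):
    ns={'__name__':'x'};exec(s.replace('(30,4)',z).replace('>150',f'>{th}'),ns)
    c=bot.get_calibration('top')
    print(z,th,*[np.round(v,1) for v in ns['fit'](w,im,[494,26])],*[np.round(v,1) for v in ns['fit'](c,cv2.imread('pics/top1.png'),[494,26])])
p=onplane(w,[[261,184]],30);print(p)
a=im[120:245,195:325].copy()
b=cv2.resize(a,None,fx=4.5,fy=4.5,interpolation=cv2.INTER_CUBIC)
for r,z,col in((46,30,(0,0,255)),(46,3,(0,255,0)),(30,35,(255,0,0)),(22,63,(255,0,255))):
    q=proj(w,[[495.5+r*np.cos(t),27.6+r*np.sin(t),z] for t in fit.t]);cv2.polylines(b,[((q-[195,120]+.5)*4.5).astype(int)],True,col,1)
cv2.imwrite('pics/w1c.png',b)
E
```

```text
(30,4) 110 [500.6  26.1] 81078.6 88314.0 [493.1  26.9] 135.0 1755.0
(30,4) 150 [496.5  27.5] 425.9 6850.0 [494.6  27.8] 193.3 1694.0
(30,4) 190 [495.9  27.1] 483.7 6788.0 [496.6  26.5] 292.8 1594.0
(30,) 110 [497.8  26.8] 81238.6 88314.0 [494.6  26.8] 129.2 1755.0
(30,) 150 [495.1  28. ] 304.1 6850.0 [494.6  27.9] 186.3 1694.0
(30,) 190 [495.1  28.2] 368.6 6788.0 [496.6  26.5] 284.8 1594.0
[[494.05555115  29.03088482  30.        ]]
```

View pics/w1c.png

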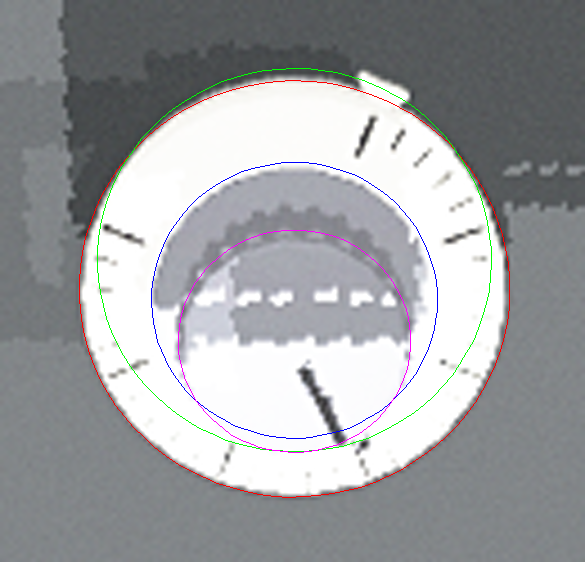

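Call:
jog_arm:
  targets:
    - {"xyz":[-0.0125,0.016,0.15],"spin":0}
    - {"xyz":[0,0,0.2],"spin":0}
    - {"xyz":[0,0,0.2],"spin":0}
    - {"xyz":[0,0,0.2],"spin":0}
    - {"xyz":[0,0,0.2],"spin":0}
    - {"xyz":[0,0,0.15],"spin":0}
    - {"xyz":[0,0,0.1],"spin":0}
    - {"xyz":[0,0,0.04],"spin":0}
    - {"xyz":[0,0,0],"spin":0}
    - {"xyz":[0,0,0],"spin":0}

```text
time: 3.9
tool_pos: [495.5, 28.5, 43.1]
tcp_rot: [3.141, 0.001, 2.888]
contact_force: [-0.4, -0.1, 1.4]
grip_width: 92.0
finger_force: 0.0
```

```bash
python3 - <<'E'
from h import *
o=bot.get_obs();print(o['time'],o['tool_pos'],o['tcp_rot'],o['contact_force'].round(2),o['moment'].round(3))
w=bot.get_calibration('wrist');im=bot.capture('wrist')
t=np.linspace(0,6.28,90)
for r,z,col in((46,30,(0,0,255)),(22,63,(255,0,255))):
    q=proj(w,[[495.2+r*np.cos(a),27.9+r*np.sin(a),z] for a in t]);cv2.polylines(im,[q.round().astype(int)],True,col,1)
cv2.imwrite('pics/w2.png',im)
E
```

```text
3.9 [495.48971436  28.46735122  43.10667415] [3.14130438e+00 8.23692246e-04 2.88765242e+00] [-0.42 -0.07  1.38] [0.001 0.086 0.008]
```

View pics/w2.png

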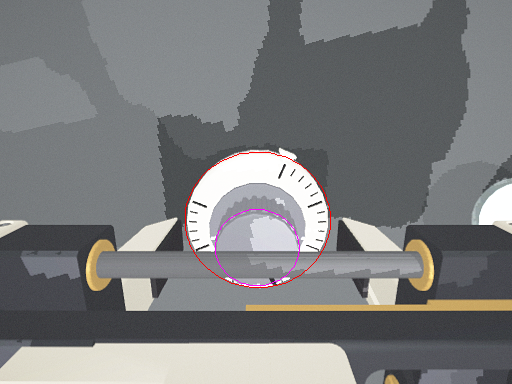

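The projected case and knob circles match the picture to within about 1 px at (258,220), so the gripper is centred. Closing now.

Call:
jog_arm:
  targets:
    - {"xyz":[0,0,0],"spin":0}
    - {"xyz":[0,0,0],"spin":0}
    - {"xyz":[0,0,0],"spin":0}
    - {"xyz":[0,0,0],"spin":0}
    - {"xyz":[0,0,0],"spin":0}
    - {"xyz":[0,0,0],"spin":0}
    - {"xyz":[0,0,0],"spin":0}
    - {"xyz":[0,0,0],"spin":0}
    - {"xyz":[0,0,0],"spin":0}
    - {"xyz":[0,0,0],"spin":0}
  gripper: 40

```text
time: 5.2
tool_pos: [495.2, 28.5, 42.7]
tcp_rot: [3.142, -0.0, 2.888]
contact_force: [-0.9, 0.1, -0.3]
grip_width: 43.3
finger_force: 30.0
```

Call:
jog_arm:
  targets:
    - {"xyz":[0,0,0.0125],"spin":0}
    - {"xyz":[0,0,0],"spin":0}
    - {"xyz":[0,0,0.0125],"spin":0}
    - {"xyz":[0,0,0],"spin":0}
    - {"xyz":[0,0,0],"spin":0}
    - {"xyz":[0,0,0],"spin":0}
    - {"xyz":[0,0,0],"spin":0}
    - {"xyz":[0,0,0],"spin":0}
    - {"xyz":[0,0,0],"spin":0}
    - {"xyz":[0,0,0],"spin":0}

```text
time: 6.45
tool_pos: [495.3, 28.5, 40.8]
tcp_rot: [3.142, 0.0, 2.888]
contact_force: [-0.7, -0.1, 3.6]
grip_width: 43.4
finger_force: 30.0
```

```bash
python3 - <<'E'
from h import *
print([bot.get_obs()['contact_force'].round(2) for _ in range(3)],bot.get_obs()['tool_pos'])
E
```

```text
[array([-0.67, -0.06,  3.57]), array([-0.67, -0.06,  3.57]), array([-0.67, -0.06,  3.57])] [495.28554675  28.45215693  40.79314948]
```

Call:
jog_arm:
  targets:
    - {"xyz":[0,0,0.0125],"spin":0}
    - {"xyz":[0,0,0],"spin":0}
    - {"xyz":[0,0,0],"spin":0}
    - {"xyz":[0,0,0],"spin":0}
    - {"xyz":[0,0,0],"spin":0}
    - {"xyz":[0,0,0],"spin":0}
    - {"xyz":[0,0,0],"spin":0}
    - {"xyz":[0,0,0],"spin":0}
    - {"xyz":[0,0,0],"spin":0}
    - {"xyz":[0,0,0],"spin":0}

```text
time: 7.7
tool_pos: [495.4, 28.4, 40.6]
tcp_rot: [3.141, 0.001, 2.888]
contact_force: [-3.2, -0.1, 11.7]
grip_width: 43.4
finger_force: 30.0
```

Call:
jog_arm:
  targets:
    - {"xyz":[0,0,0.005],"spin":0}
    - {"xyz":[0,0,0],"spin":0}
    - {"xyz":[0,0,0],"spin":0}
    - {"xyz":[0,0,0],"spin":0.3}
    - {"xyz":[0,0,0],"spin":0.5}
    - {"xyz":[0,0,0],"spin":0.5}
    - {"xyz":[0,0,0],"spin":0.5}
    - {"xyz":[0,0,0],"spin":0.5}
    - {"xyz":[0,0,0],"spin":0.5}
    - {"xyz":[0,0,0],"spin":0.2}

```text
time: 8.95
tool_pos: [495.5, 28.5, 40.5]
tcp_rot: [3.141, 0.001, 2.587]
contact_force: [-4.2, -0.2, 15.8]
grip_width: 43.5
finger_force: 30.0
```

```bash
python3 - <<'E'
from h import *
o=bot.get_obs();print(o['tool_pos'],o['tcp_rot'],o['contact_force'],o['moment'])
w=bot.get_calibration('wrist');im=bot.capture('wrist')
t=np.linspace(0,6.28,90)
q=proj(w,[[495.2+46*np.cos(a),27.9+46*np.sin(a),30] for a in t]);cv2.polylines(im,[q.round().astype(int)],True,(0,0,255),1)
q=proj(w,[[459,57.1,30],[465,50.9,30]]).round().astype(int)
for p in q: cv2.circle(im,tuple(map(int,p)),2,(0,200,0),1)
cv2.imwrite('pics/w3.png',im)
E
```

```text
[495.50398749  28.49232653  40.49703417] [3.14104936e+00 1.09536608e-03 2.58716171e+00] [-4.16737007 -0.18563082 15.80609655] [0.03205581 0.68248334 0.10418968]
```

View pics/w3.png

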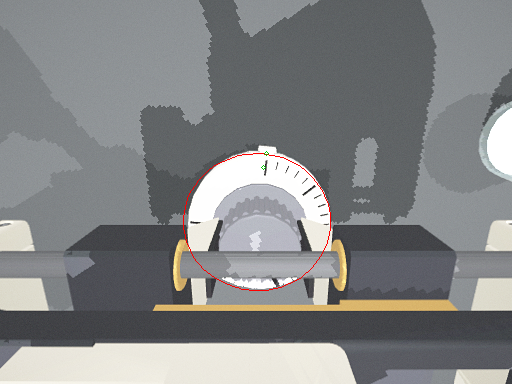

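```bash
python3 - <<'E'
from h import *
import pickle
o,w=pickle.load(open('w1.pkl','rb'))
f=lambda u,v:[195+u/4.5-.5,120+v/4.5-.5]
C=np.array([495.2,27.9])
def ang(p): d=p[:,:2]-C; return np.degrees(np.arctan2(d[:,1],d[:,0])).round(1),np.hypot(*d.T).round(1)
print('long marks0,5,10,15,20,25,30',ang(onplane(w,[f(366,137),f(462,236),f(460,370),f(362,462),f(228,458),f(127,369),f(123,235)],30)))
print('wedge',ang(onplane(w,[f(385,85)],30)))
for z in(35,39): print('skirt tip',ang(onplane(w,[f(342,441),f(362,445)],z)))
for z in (63,67):print('knob line',onplane(w,[f(303,368),f(342,441)],z))
E
```

```text
long marks0,5,10,15,20,25,30 (array([ 142.3,   96.1,   50.6,    6.7,  -36.5,  -80.6, -124.9]), array([37.1, 37.5, 39.3, 40.7, 39.9, 40. , 38.8]))
wedge (array([143.2]), array([48.4]))
skirt tip (array([3.4, 9.7]), array([32.6, 35. ]))
skirt tip (array([ 4. , 10.5]), array([31.1, 33.5]))
knob line [[500.56688688  27.94959193  63.        ]
 [516.84537744  31.53727584  63.        ]]
knob line [[499.28429706  28.25328356  67.        ]
 [515.28709245  31.78020588  67.        ]]
```

Call:
jog_arm:
  targets:
    - {"xyz":[0.004,-0.003,0],"spin":0}
    - {"xyz":[0,0,0],"spin":0.5}
    - {"xyz":[0,0,0],"spin":0.5}
    - {"xyz":[0,0,0],"spin":0.5}
    - {"xyz":[0,0,0],"spin":0.5}
    - {"xyz":[0,0,0],"spin":0.5}
    - {"xyz":[0,0,0],"spin":0.5}
    - {"xyz":[0,0,0],"spin":0.5}
    - {"xyz":[0,0,0],"spin":0.5}
    - {"xyz":[0,0,0],"spin":0}

```text
time: 10.25
tool_pos: [495.5, 28.5, 40.5]
tcp_rot: [3.14, 0.001, 2.187]
contact_force: [-2.4, 0.7, 14.1]
grip_width: 43.6
finger_force: 30.0
```

Call:
jog_arm:
  targets:
    - {"xyz":[0,0,0],"spin":0.7}
    - {"xyz":[0,0,0],"spin":0.7}
    - {"xyz":[0,0,0],"spin":0.7}
    - {"xyz":[0,0,0],"spin":0.7}
    - {"xyz":[0,0,0],"spin":0.7}
    - {"xyz":[0,0,0],"spin":0.7}
    - {"xyz":[0,0,0],"spin":0.7}
    - {"xyz":[0,0,0],"spin":0.7}
    - {"xyz":[0,0,0],"spin":0.7}
    - {"xyz":[0,0,0],"spin":0.7}

```text
time: 11.5
tool_pos: [495.7, 28.5, 40.5]
tcp_rot: [3.139, -0.0, 1.486]
contact_force: [-1.8, 1.9, 12.5]
grip_width: 43.5
finger_force: 30.0
```

```bash
python3 - <<'E'
from h import *
c=bot.get_calibration('wrist');im=bot.capture('wrist')
q=proj(c,[[459,57.1,30],[465,50.9,30]]).round().astype(int)
for p in q: cv2.circle(im,tuple(map(int,p)),2,(0,200,0),1)
t=np.linspace(0,6.28,90)
q=proj(c,[[495.2+46*np.cos(a),27.9+46*np.sin(a),30] for a in t]);cv2.polylines(im,[q.round().astype(int)],True,(0,0,255),1)
cv2.imwrite('pics/w4.png',np.hstack([cv2.resize(im[130:300,130:390],None,fx=2,fy=2)]))
print(bot.get_obs()['contact_force'],bot.get_obs()['joint_positions'])
E
```

```text
[-2.09784414  1.9482493  13.74561845] [-9.70864372e-02  5.27470393e-01  1.83042005e+00  2.94218862e-04
  7.81115792e-01 -9.30299294e-03]
```

View pics/w4.png

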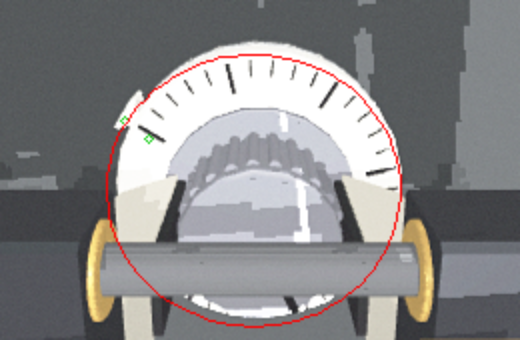

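Call:
jog_arm:
  targets:
    - {"xyz":[0,0,0.0025],"spin":0.6}
    - {"xyz":[0,0,0],"spin":0.6}
    - {"xyz":[0,0,0],"spin":0.6}
    - {"xyz":[0,0,0],"spin":0.6}
    - {"xyz":[0,0,0],"spin":0.6}
    - {"xyz":[0,0,0],"spin":0.6}
    - {"xyz":[0,0,0],"spin":0.6}
    - {"xyz":[0,0,0],"spin":0.6}
    - {"xyz":[0,0,0],"spin":0.6}
    - {"xyz":[0,0,0],"spin":0.6}

```text
time: 12.8
tool_pos: [495.9, 28.4, 40.5]
tcp_rot: [3.139, -0.002, 0.886]
contact_force: [-2.7, 1.1, 14.6]
grip_width: 43.4
finger_force: 30.0
```

Call:
jog_arm:
  targets:
    - {"xyz":[0,0,0],"spin":0.7}
    - {"xyz":[0,0,0],"spin":0.7}
    - {"xyz":[0,0,0],"spin":0.7}
    - {"xyz":[0,0,0],"spin":0.7}
    - {"xyz":[0,0,0],"spin":0.7}
    - {"xyz":[0,0,0],"spin":0.6}
    - {"xyz":[0,0,0],"spin":0.6}
    - {"xyz":[0,0,0],"spin":0.5}
    - {"xyz":[0,0,0],"spin":0.5}
    - {"xyz":[0,0,0],"spin":0}

```text
time: 14.05
tool_pos: [496.0, 28.3, 40.5]
tcp_rot: [3.14, -0.003, 0.317]
contact_force: [-1.8, 0.2, 14.3]
grip_width: 43.1
finger_force: 30.0
```

```bash
python3 - <<'E'
from h import *
c=bot.get_calibration('wrist');im=bot.capture('wrist');o=bot.get_obs()
cv2.imwrite('pics/w5.png',cv2.resize(im[130:300,130:390],None,fx=3,fy=3,interpolation=cv2.INTER_CUBIC))
print(o['contact_force'],o['moment'],o['tcp_rot'],o['joint_positions'])
import pickle;pickle.dump((o,c),open('w5.pkl','wb'))
E
```

```text
[-1.05921061 -0.06343268 14.8693942 ] [-0.27445314  0.40964995 -0.07416488] [ 3.14019589e+00 -2.96646804e-03  3.17690402e-01] [-9.74251819e-02  5.27600855e-01  1.83021269e+00 -1.16217411e-04
  7.80501277e-01  1.15576526e+00]
```

View pics/w5.png

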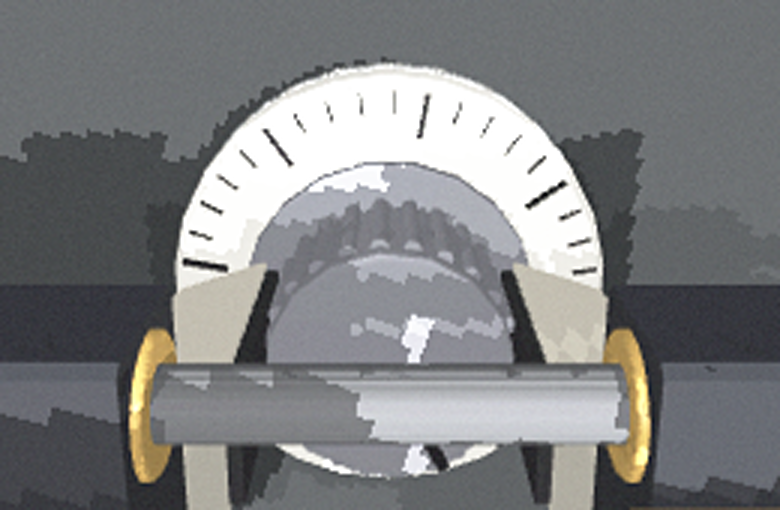

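```bash
python3 - <<'E'
from h import *
import pickle
o,c=pickle.load(open('w5.pkl','rb'))
f=lambda u,v:[130+u/3-.33,130+v/3-.33]
M=onplane(c,[f(205,266),f(280,147),f(425,116),f(545,194)],30)[:,:2]
# circle centre + zero angle LSQ : radius 40, marks 5..20
from scipy.optimize import least_squares
th=lambda p:p[2]-np.radians([45,90,135,180])
r=least_squares(lambda p:np.r_[p[0]+p[3]*np.cos(th(p))-M[:,0],p[1]+p[3]*np.sin(th(p))-M[:,1]],[495,28,2.48,40])
print(r.x,np.degrees(r.x[2]),r.fun.round(1))
for C in(r.x[:2],[495.7,28.3]):
  for z in(35,63):
    P=onplane(c,[f(428,447),f(440,468)],z)[:,:2];d=P-C;print(z,P.round(1),np.degrees(np.arctan2(d[:,1],d[:,0]))%360,np.hypot(*d.T))
E
```

```text
[497.25750301  28.55860571   2.49568497  38.61359486] 142.9922157713393 [ 0.3 -0.2 -0.2  0.1 -0.1  0.2  0.1 -0.3]
35 [[468.6  10.5]
 [464.6   6.4]] [212.19737452 214.11046482] [33.84914168 39.50306325]
63 [[485.3  17.6]
 [482.   14.2]] [222.61425203 223.2446784 ] [16.20185007 20.99056424]
35 [[468.6  10.5]
 [464.6   6.4]] [213.27805794 215.10268566] [32.39912334 38.07420175]
63 [[485.3  17.6]
 [482.   14.2]] [225.93804151 225.8013275 ] [14.90562136 19.69845813]
```

Call:
jog_arm:
  targets:
    - {"xyz":[0,0,0],"spin":-0.6}
    - {"xyz":[0,0,0],"spin":-0.6}
    - {"xyz":[0,0,0],"spin":-0.6}
    - {"xyz":[0,0,0],"spin":-0.6}
    - {"xyz":[0,0,0],"spin":-0.6}
    - {"xyz":[0,0,0],"spin":-0.6}
    - {"xyz":[0,0,0],"spin":-0.6}
    - {"xyz":[0,0,0],"spin":-0.6}
    - {"xyz":[0,0,0],"spin":-0.6}
    - {"xyz":[0,0,0],"spin":-0.6}

```text
time: 15.35
tool_pos: [495.9, 28.4, 40.5]
tcp_rot: [3.139, -0.002, 0.92]
contact_force: [-2.1, 0.5, 15.4]
grip_width: 43.0
finger_force: 30.0
```

Call:
jog_arm:
  targets:
    - {"xyz":[0,0,0],"spin":-0.6}
    - {"xyz":[0,0,0],"spin":-0.6}
    - {"xyz":[0,0,0],"spin":-0.6}
    - {"xyz":[0,0,0],"spin":-0.6}
    - {"xyz":[0,0,0],"spin":-0.5}
    - {"xyz":[0,0,0],"spin":-0.3}
    - {"xyz":[0,0,0],"spin":-0.14}
    - {"xyz":[0,0,0],"spin":0}
    - {"xyz":[0,0,0],"spin":0}
    - {"xyz":[0,0,0],"spin":0}

```text
time: 16.6
tool_pos: [495.8, 28.5, 40.5]
tcp_rot: [3.139, -0.001, 1.252]
contact_force: [-1.3, 0.7, 15.4]
grip_width: 43.4
finger_force: 30.0
```

```bash
python3 - <<'E'
from h import *
c=bot.get_calibration('wrist');im=bot.capture('wrist');o=bot.get_obs()
cv2.imwrite('pics/w6.png',cv2.resize(im[130:300,130:390],None,fx=3,fy=3,interpolation=cv2.INTER_CUBIC))
print(o['contact_force'],o['moment'],o['tcp_rot'],o['tool_pos'])
import pickle;pickle.dump((o,c),open('w6.pkl','wb'))
E
```

```text
[-1.68634214  0.26585328 15.77660093] [ 0.06047357  0.41559313 -0.02762385] [ 3.13886167e+00 -9.05977674e-04  1.25176813e+00] [495.8431307   28.51842166  40.50299132]
```

View pics/w6.png

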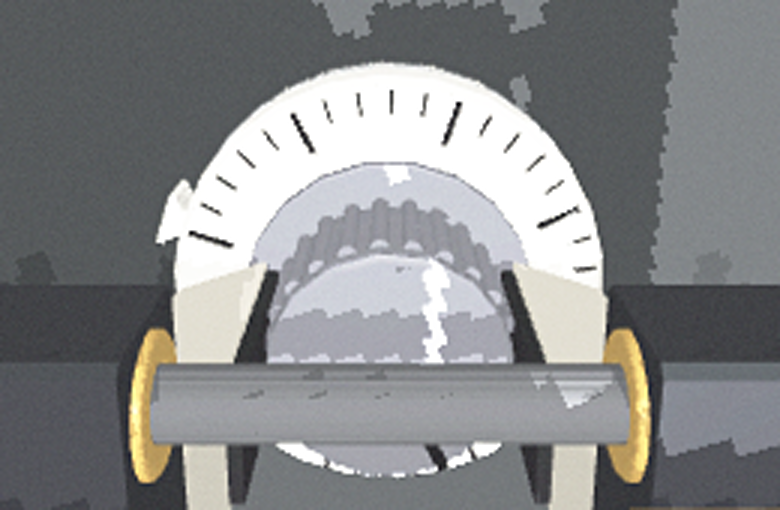

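Call:
jog_arm:
  targets:
    - {"xyz":[0,0,-0.006],"spin":0}
    - {"xyz":[0,0,-0.006],"spin":0}
    - {"xyz":[0,0,0],"spin":0}
    - {"xyz":[0,0,0],"spin":0}
    - {"xyz":[0,0,0],"spin":0}
    - {"xyz":[0,0,0],"spin":0}
    - {"xyz":[0,0,0],"spin":0}
    - {"xyz":[0,0,0],"spin":0}
    - {"xyz":[0,0,0],"spin":0}
    - {"xyz":[0,0,0],"spin":0}

```text
time: 17.9
tool_pos: [495.7, 28.5, 40.7]
tcp_rot: [3.139, -0.001, 1.252]
contact_force: [-0.5, 0.6, 7.3]
grip_width: 43.3
finger_force: 30.0
```

Call:
jog_arm:
  targets:
    - {"xyz":[0,0,0],"spin":0}
    - {"xyz":[0,0,0],"spin":0}
    - {"xyz":[0,0,0],"spin":0}
    - {"xyz":[0,0,0],"spin":0}
    - {"xyz":[0,0,0],"spin":0}
    - {"xyz":[0,0,0],"spin":0}
    - {"xyz":[0,0,0],"spin":0}
    - {"xyz":[0,0,0],"spin":0}
    - {"xyz":[0,0,0],"spin":0}
    - {"xyz":[0,0,0],"spin":0}
  gripper: 90

```text
time: 19.15
tool_pos: [494.8, 28.4, 40.1]
tcp_rot: [3.142, -0.0, 1.252]
contact_force: [-0.3, -0.1, 1.0]
grip_width: 82.6
finger_force: 0.0
```

Call:
jog_arm:
  targets:
    - {"xyz":[0,0,-0.1],"spin":0}
    - {"xyz":[0,0,-0.15],"spin":0}
    - {"xyz":[0,0,-0.2],"spin":0}
    - {"xyz":[0,0,-0.2],"spin":0}
    - {"xyz":[0,0,-0.2],"spin":0}
    - {"xyz":[0,0,-0.2],"spin":0}
    - {"xyz":[0,0,-0.2],"spin":0}
    - {"xyz":[0,0,-0.1],"spin":0}
    - {"xyz":[0,0,0],"spin":0}
    - {"xyz":[0,0,0],"spin":0}

```text
time: 20.4
tool_pos: [494.4, 28.5, 147.7]
tcp_rot: [-3.141, 0.0, 1.252]
contact_force: [-0.5, -1.1, -1.5]
grip_width: 82.6
finger_force: 0.0
```

```bash
python3 - <<'E'
from h import *
c=bot.get_calibration('wrist');im=bot.capture('wrist')
import pickle;pickle.dump(c,open('w7.pkl','wb'))
u=proj(c,[[495.5,28,35]])[0].astype(int)-[65,55];print(u)
cv2.imwrite('pics/w7.png',cv2.resize(im[u[1]:u[1]+110,u[0]:u[0]+130],None,fx=5,fy=5,interpolation=cv2.INTER_CUBIC))
E
```

```text
[194 131]
```

View pics/w7.png

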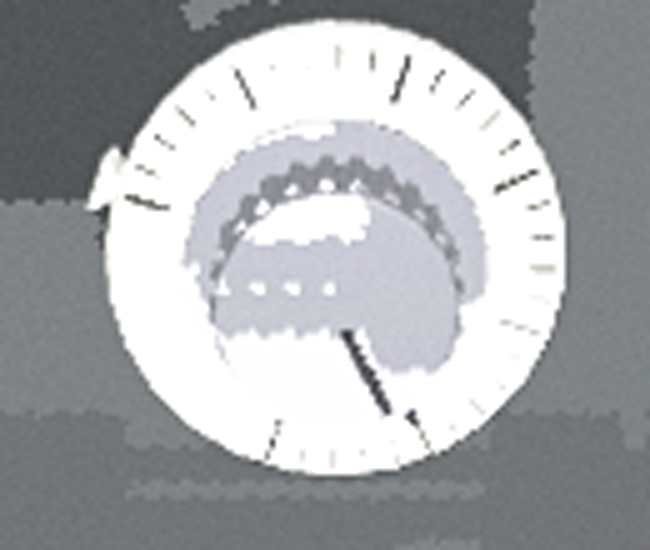

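The pointer tip at (412,415) lines up with the sixth long mark at (428,440). The wedge at (105,180) is where it should be. I'll check the angle numerically.

```bash
python3 - <<'E'
from h import *
import pickle
from scipy.optimize import least_squares
c=pickle.load(open('w7.pkl','rb'))
f=lambda u,v:[194+u/5-.4,131+v/5-.4]
M=onplane(c,[f(148,201),f(245,87),f(402,78),f(516,180),f(520,328),f(427,438),f(272,440)],30)[:,:2]
k=np.radians(45)*np.arange(7)
r=least_squares(lambda p:np.r_[p[0]+p[3]*np.cos(p[2]-k)-M[:,0],p[1]+p[3]*np.sin(p[2]-k)-M[:,1]],[495,28,2.48,40])
print(r.x.round(2),np.degrees(r.x[2]),r.fun.round(1))
for z,q in((35,(412,415)),(63,(390,411)),(63,(347,333))):
    d=onplane(c,[f(*q)],z)[0,:2]-r.x[:2];print(z,np.hypot(*d),((np.degrees(r.x[2]-np.arctan2(d[1],d[0])))%360)/9)
E
```

```text
[497.1   28.33   2.49  39.12] 142.82807643087847 [-0.6  0.1  0.3  0.4  0.5 -0.9  0.2 -0.3 -0.2 -0.  -0.2 -0.1  1.3 -0.6]
35 32.868813500952626 24.874881644248305
63 20.174499226549504 24.810144702844966
63 3.7148221349243826 24.842177519716856
```

```bash
python3 -c "
from plant import bot
print(bot.close_job())"
```

```text
the job is handed in; nothing more can be done
None
```

I wound the timer past the 30-minute mark to about 31 and turned it back; it now reads about 24.9 minutes by camera (25 within measuring error). I then let go and handed it in at about 20 s. The case did not spin or visibly skid, and the arm stayed clear of the rack, beaker and jar.

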